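# Fish the paddle out of the coffee-grounds case

## Robot

A 6-joint arm with a two-finger parallel gripper is mounted at the origin on the work surface. World frame = base frame: x ahead of the robot, y to its left, z up, the work surface at z = 0. Lengths are in m, angles in rad, forces in N, time in s.
With the tool pointing down it reaches from about 0.375 to 0.9 m from the base axis. Payload 3.1 kg.
Tool frame: the origin (TCP) lies between the finger pads; the fingertips stand 8 mm ahead of it and the grasp point (between the pads) lies 11 mm behind it; z points along the fingers, x is the direction in which the jaws open and shut, and the axes are right-handed (so a half turn about z gives the same grasp; the last joint's range is limited). The gripper opens to 85 mm and grips with 20 to 120 N. Pads are 22 mm wide; open, the fingers measure 114 mm over their backs; the gripper's body (76 mm by 85 mm) begins 54 mm behind the grasp point. The pads swing forward as they close: fully open they stand 13 mm farther back than shut.
Start: joints at [1.095, 0.527, 1.433, -0, 1.181, -0.178], TCP at [0.183, 0.597, 0.239] pointing down, gripper open.
Joint ranges: [-3.08, 3.08], [-0.75, 2.2], [0.22, 2.44], [-1.43, 4.57], [0, 2.65], [-2.85, 2.85]. Speed limits (rad/s): [2.79, 2.79, 3.14, 3.14, 3.14, 3.14].

## Interface

Orientations are given as [roll, pitch, yaw] about the fixed x, y, z axes, in that order (R = Rz(yaw) Ry(pitch) Rx(roll)).
In Python, from rig import arm gives the robot as it stands.
- The arm moves only by the shell command python3 -m pendant 'ROWS' [FORCE]. ROWS is JSON, a list of rows, each an object with "grip": the opening, from -1 (shut) to 1 (fully open), so that 0 is half open; "xyz": the shift along the tool's x, y, z in cm, a list of three; "roll": the turn about the tool's z in rad. A call has 1 to 20 rows; each row shifts and turns the commanded pose from where the row before left it, along the tool's axes as they then stand; what a row does not reach is not made up. A row lasts 1/10 s, in which the tool goes at most 50 mm and 8.59 degrees, less where a joint would pass 70% of its speed; a pose out of reach is approached as far as the arm can. A call is refused whole if a number of a shift passes 5 or a number of a turn 0.15, either way. A call with a gripper value outside its range is refused whole. The fingers move at their own pace and stop on an object; FORCE is the grip in N (left out, the last holds). Time passes only in rows, so rows that do not move let the fingers close. It gives the time, the measured TCP pose, the force and the opening at its end, in the units of the state.
- arm.sense(): the state, without advancing time (a new reading comes with each control period).
- arm.read_camera(name): name is "scene" or "top"; returns the picture (384x512x3 uint8, red, green, blue); there is no depth.
- arm.get_calibration(name): a dict with "fx", "fy", "cx", "cy" (pixels), "rvec" (rotation vector, rad) and "tvec" (3), from world to camera coordinates, as OpenCV has them. Camera axes: x right, y down, z forward; pixel columns grow to the right and rows downward; lengths in m; the calibration is good to about 2 mm. A picture is of the moment at which its call begins. get_calibration takes no time and is no camera call.
- arm.hand_in(): hands the job in, once; it reports no verdict.
The state is a dict: "time_s": time; "joint_positions": joint angles; "joint_velocities": joint speeds; "effort": joint torques, N m; "eef_pos": TCP position; "eef_rot": TCP orientation; "contact_force": force on the tool from outside, world axes, zero at the start; "ft_torque": the same for the moment, N m; "grip_width": opening from 0.0 (shut) to 1.0 (fully open).
Only numpy, scipy, OpenCV 4.12 (cv2) and the standard library are available. Lean on these libraries where they do the work, as an engineer would, in place of code of your own. Each camera call takes 0.05 s, during which the arm holds its last target. There are 200 camera calls.

## Task

The wooden paddle has fallen through the hatch into the steel coffee-grounds case, whose drawer stands ajar. First push the drawer fully home with the paddle still in it; then take the paddle by its handle through the hatch, tilt it handle end first, draw it out diagonally without forcing it against the case, and finish holding it still in the gripper, all of it at least 5 cm clear above the case. The drawer stays home, and the other things on the counter are left where they stand.

Things in the scene. Friction and masses are not known exactly. Their poses are not given: they have to be found in the camera images.
- hatch (a point): Centre of the hatch in the case's top plate, at the plate's upper face, 66 mm above the counter. Plain rectangular opening 160 mm along x and 130 mm along y in a 4 mm plate. Its x axis runs from the drawer front to the back of the case. The plate covers the first 100 mm and the last 40 mm of the closed drawer's inside.
- drawer_front (a point): Middle of the outer face of the drawer's plain steel front panel (200 mm wide, from 4 to 60 mm above the counter, no protruding handle), 35 mm above the counter. Axes as the case: the drawer closes along +x; when fully home this point is 200 mm from the hatch's centre along -x.
- drawer (a joint): How far the drawer is open, in m: 0 fully home against its stop, 0.13 fully open. It slides stiffly (about 3 N) and stays where it is left. What lies in it rides along.
- paddle_center (a point): Middle of the wooden paddle's length, half-way up its handle, 13 mm above its flat underside. Rigid, 230 mm long, about 90 g, lying flat in the drawer. x: along it to the handle end (lies towards the case's back); z: out of its upper face. Handle: x -10 to 115 mm, 22 wide, 26 high. Blade: x -115 to -10, 48 wide, 10 thick, flush underneath. Balances at x = 5 mm.
- paddle_end (a point): Middle of the paddle's handle end face: 115 mm from the paddle's centre along its +x.
- paddle_tip (a point): Middle of the paddle's blade end face: 115 mm from the paddle's centre along -x and 8 mm lower.
- case: Low steel case fixed on the counter, 324 mm long (x, drawer front towards back), 200 wide, 66 high; origin on the counter, 30 mm to the -x side of the hatch's centre. Closed drawer's inside: x from 150 mm before to 150 mm behind this origin, 170 mm wide, floor 10 mm and underside of the top plate 62 mm above the counter.
- paddle: The paddle; origin on its underside, 13 mm below the paddle's centre.
- pitcher: Steel milk pitcher, 80 mm across, 105 mm high, with a handle; stands beyond the case. Origin under its middle. Leave alone.
- cup: White espresso cup with a handle, 68 mm across, 58 mm high; stands beyond the case. Origin under its middle. Leave alone.
- tamper: Steel tamper, 58 mm across, 68 mm high; stands on the robot's side of the case. Origin under its middle. Leave alone.
- saucers: Stack of white saucers, 140 mm across, 63 mm high, far left. Origin under its middle. Leave alone.
- paper_cups: Stack of paper cups upright, 80 mm across, 128 mm high, far right. Origin under its middle. Leave alone.
- jar: Amber glass jar with a steel lid, 72 mm across, 110 mm high, on the left. Origin under its middle. Leave alone.
Things that resemble listed ones, but are neither listed nor needed, are in the scene too. Of the things that look like the paddle, the largest one is meant.

How it is judged:
On the way, in this order (a step that is already met when the one before it is completed fails the run):
1. the drawer is fully home (within 4 mm) with the paddle lying in it (value of joint drawer below 0.004 m and height (world z) of each of paddle_end, paddle_tip below 0.05 m), for 0.2 s.
2. the paddle is tilted through the hatch: handle end above the plate, blade end still inside (height (world z) of paddle_end above 0.07 m and height (world z) of paddle_tip below 0.06 m and value of joint drawer below 0.008 m), for 0.05 s.
At the end, for the whole second after the job is handed in: The gripper still holds the paddle (over 1 N on it) and nothing else carries or touches it; both its ends are more than 115 mm above the counter (about 5 cm above the case), it is still (under 30 mm/s), the drawer is home within 6 mm, and the six other things are within 30 mm of where they stood (height (world z) of each of paddle_tip, paddle_end above 0.115 m and contact force between the fingers and paddle above 1 N and contact force between paddle and case below 0.1 N and contact force between paddle and pitcher below 0.1 N and contact force between paddle and cup below 0.1 N and contact force between paddle and tamper below 0.1 N and contact force between paddle and saucers below 0.1 N and contact force between paddle and paper_cups below 0.1 N and contact force between paddle and jar below 0.1 N and linear speed of paddle below 0.03 m/s and value of joint drawer below 0.006 m and distance of each of pitcher, cup, tamper, saucers, paper_cups, jar from where it was at the start of the episode below 0.03 m); the arm keeps its last pose, push and grip.
It fails at once if the paddle is forced against the case (over 40 N) (contact force between paddle and case above 40 N).
It fails at once if a bystander is knocked about (moved more than 30 mm) (distance of any of pitcher, cup, tamper, saucers, paper_cups, jar from where it was at the start of the episode above 0.03 m).
It also fails if it takes over 58 s, if anything falls off the work surface, if the arm or the gripper's body presses on something with over 40 N, if the wrist force passes 120 N, or if a joint passes its speed limit or range.

## Working session

There is one attempt and no reset: what is moved stays moved. The work goes in short steps, Python scripts to look and compute and a shell command to move; the robot and the scene stay as the last step left them, time stands still between calls to the robot, and variables do not carry over. Pictures are saved under pics/ and viewed, about 8 in all and at most 12, crops included, and the job is handed in when it is done.

```bash
mkdir -p pics; ls
cat > h.py <<'E'
import numpy as np, cv2
from rig import arm
def shot(cam,fn,crop=None,s=1):
    im=arm.read_camera(cam)[:,:,::-1].copy(); cv2.imwrite('pics/raw_'+fn,im)
    if crop: x0,y0,x1,y1=crop; im=im[y0:y1,x0:x1]
    cv2.imwrite('pics/'+fn,cv2.resize(im,None,fx=s,fy=s,interpolation=cv2.INTER_CUBIC))
def cal(cam):
    c=arm.get_calibration(cam);K=np.array([[c['fx'],0,c['cx']],[0,c['fy'],c['cy']],[0,0,1]],float)
    return K,np.array(c['rvec'],float),np.array(c['tvec'],float)
def onz(cam,u,v,z):
    K,r,t=cal(cam);R=cv2.Rodrigues(r)[0];o=-R.T@t.ravel();d=R.T@np.linalg.inv(K)@[u,v,1]
    return o+d*(z-o[2])/d[2]
def proj(cam,P):
    K,r,t=cal(cam);return cv2.projectPoints(np.array(P,float).reshape(-1,1,3),r,t,K,None)[0].reshape(-1,2)
E
python3 - <<'E'
from h import *
a=arm.read_camera('top');b=arm.read_camera('scene')
cv2.imwrite('pics/top0.png',a[:,:,::-1]);cv2.imwrite('pics/scene0.png',b[:,:,::-1])
for c in('top','scene'):
    K,r,t=cal(c);R=cv2.Rodrigues(r)[0];print(c,K[0,0],-R.T@t.ravel(),R.round(2).tolist())
print(arm.sense())
E
```

```text
pics
top 369.230564911474 [ 0.46337943 -0.03256428  1.18237471] [[0.01, -1.0, 0.01], [-1.0, -0.01, -0.09], [0.09, -0.01, -1.0]]
scene 410.11122900603175 [1.33064913 0.67379929 1.17486747] [[-0.66, 0.75, 0.0], [0.54, 0.48, -0.69], [-0.52, -0.46, -0.72]]
{'time_s': 0.1, 'joint_positions': array([ 1.09449018e+00,  5.28396141e-01,  1.43377938e+00, -3.25000298e-05,
        1.18142867e+00, -1.78499222e-01]), 'joint_velocities': array([-0.00032129, -0.00136619, -0.00416012,  0.00186326, -0.00034667,
       -0.0005796 ]), 'effort': array([-1.69555901e-04, -4.43302917e+01, -1.78584856e+01, -2.27662872e-04,
        3.87971231e-03, -1.16863259e-05]), 'eef_pos': array([0.18307162, 0.59691673, 0.23841572]), 'eef_rot': array([-3.14126506e+00,  1.98491224e-03,  1.27300209e+00]), 'contact_force': array([ 0.13301784,  0.23655879, -0.19847972]), 'ft_torque': array([-0.0176016 , -0.00346914,  0.05249637]), 'grip_width': 0.9993930156482268}
```

View pics/top0.png

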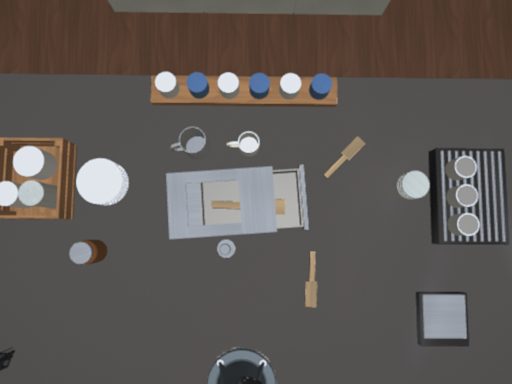

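View pics/scene0.png

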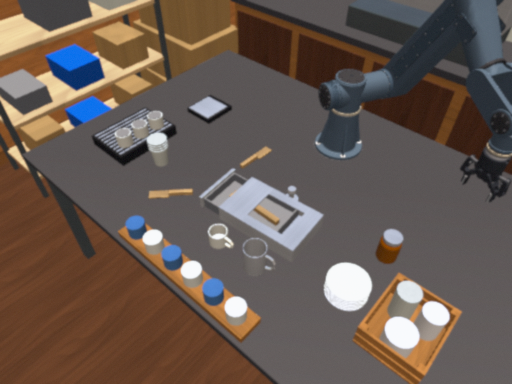

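Top view: the case spans about (167..277, 167..238), with the drawer sticking out to the right and its front at about (304,197). There are three paddle-like things: in the drawer (212..285, 205), on the counter at (345,157) and on the counter at (311,280). The one in the drawer is the largest and the only one in the case, so it fits. I'll confirm that in a crop.

Run:
```python
from h import *
im=cv2.imread('pics/top0.png')[130:250,155:315]
cv2.imwrite('pics/c1.png',cv2.resize(im,None,fx=5,fy=5,interpolation=cv2.INTER_CUBIC))
```

```text
(no output)
```

View pics/c1.png

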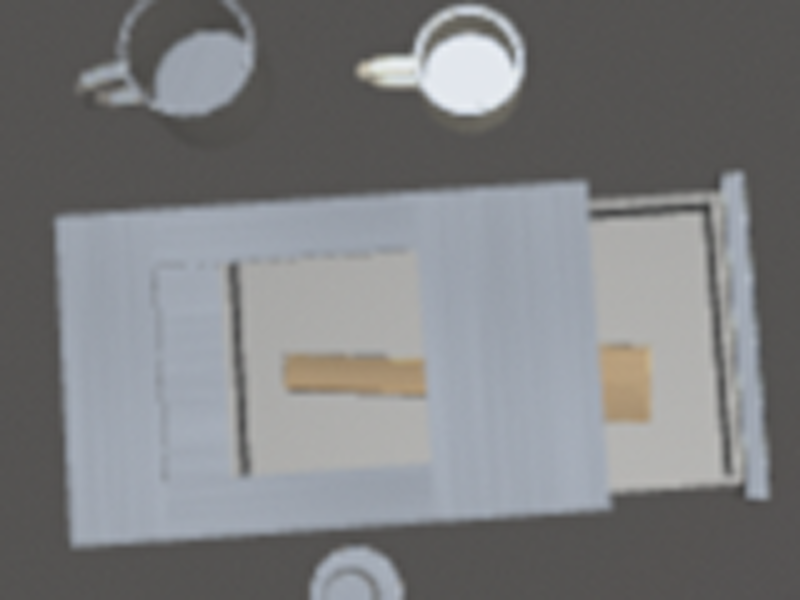

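The crop shows the drawer paddle with its handle end at about (283,373) in the hatch, and a 48 mm wide blade under the plate, its tip at about (651,383) by the open drawer. Case corners are (55,216), (587,181), (610,508), (72,547). The drawer front's outer top edge runs (745,172)–(768,498).

Run:
```python
from h import *
def w(X,Y,z): return onz('top',155+(X+.5)/5-.5,130+(Y+.5)/5-.5,z)
C=[w(*p,.066) for p in[(55,216),(587,181),(610,508),(72,547)]]
print('case',np.round(C,3).tolist(),[np.linalg.norm(C[i]-C[(i+1)%4]).round(3) for i in range(4)])
ex=((C[0]-C[1])+(C[3]-C[2]));yaw=np.arctan2(ex[1],ex[0]);print('yaw',yaw)
H=[w(*p,.066) for p in[(152,266),(414,249),(430,465),(165,480)]]
print('hatch',np.round(H,3).tolist(),[np.linalg.norm(H[i]-H[(i+1)%4]).round(3) for i in range(4)],np.mean(H,0))
e=np.array([np.cos(yaw),np.sin(yaw),0]);n=np.array([-e[1],e[0],0])
print('hatch from case', np.mean(C,0)+e*.03)
h=np.mean(C,0)+e*.03
for nm,p in dict(frontA=w(745,172,.06),frontB=w(768,498,.06),end=w(283,373,.036),endA=w(284,356,.036),endB=w(284,391,.036),h2A=w(425,358,.036),h2B=w(425,392,.036),tip=w(651,383,.02),tipA=w(648,346,.02),tipB=w(651,421,.02)).items():
    print(nm,p.round(4),'case frame rel hatch',((p-h)@e).round(4),((p-h)@n).round(4))
for nm,p in dict(tamper=w(355,590,.068),cup=w(468,65,.058),pitch=w(187,40,.105)).items():print(nm,p.round(3),((p-h)@e).round(3),((p-h)@n).round(3))
```

```text
case [[0.64, 0.235, 0.066], [0.664, -0.09, 0.066], [0.465, -0.104, 0.066], [0.439, 0.219, 0.066]] [np.float64(0.325), np.float64(0.2), np.float64(0.324), np.float64(0.201)]
yaw 1.647102321370282
hatch [[0.61, 0.175, 0.066], [0.621, 0.016, 0.066], [0.49, 0.005, 0.066], [0.48, 0.164, 0.066]] [np.float64(0.16), np.float64(0.132), np.float64(0.16), np.float64(0.13)] [0.55008568 0.08978349 0.066     ]
hatch from case [0.549668   0.09477803 0.066     ]
frontA [ 0.6715 -0.1875  0.06  ] case frame rel hatch -0.2907 -0.0999
frontB [ 0.4713 -0.2004  0.06  ] case frame rel hatch -0.2883 0.1007
end [0.547  0.0976 0.036 ] case frame rel hatch 0.003 0.0024
endA [0.5576 0.0971 0.036 ] case frame rel hatch 0.0017 -0.0081
endB [0.5358 0.0967 0.036 ] case frame rel hatch 0.003 0.0136
h2A [0.557  0.0094 0.036 ] case frame rel hatch -0.0857 -0.0008
h2B [0.5358 0.0092 0.036 ] case frame rel hatch -0.0843 0.0203
tip [ 0.5435 -0.1328  0.02  ] case frame rel hatch -0.2265 0.0235
tipA [ 0.5669 -0.1309  0.02  ] case frame rel hatch -0.2264 -0.0
tipB [ 0.5195 -0.1328  0.02  ] case frame rel hatch -0.2246 0.0474
tamper [0.415 0.049 0.068] -0.036 0.138
cup [ 0.738 -0.016  0.058] -0.125 -0.179
pitch [0.74  0.15  0.105] 0.041 -0.194
```

Distances match the given sizes: case 324 × 200, hatch 160 × 131, handle end to tip about 230, blade 48 wide. The drawer is about 85 mm open. The case's +x has yaw 1.647 and the hatch centre is at (0.550, 0.090). The tool can't tilt by command, so the paddle will have to pivot between the pads. First I turn the tool to yaw 0.076 (tool y = −case x), shut the fingers and go in front of the drawer.

```bash
python3 -m pendant '[{"grip":-1,"xyz":[0,0,0],"roll":0.15},{"grip":-1,"xyz":[0,0,0],"roll":0.15},{"grip":-1,"xyz":[0,0,0],"roll":0.15},{"grip":-1,"xyz":[0,0,0],"roll":0.15},{"grip":-1,"xyz":[0,0,0],"roll":0.15},{"grip":-1,"xyz":[0,0,0],"roll":0.15},{"grip":-1,"xyz":[0,0,0],"roll":0.15},{"grip":-1,"xyz":[0,0,0],"roll":0.147}]' 20
python3 -m pendant '[{"grip":-1,"xyz":[1.6,4.2,0],"roll":0},{"grip":-1,"xyz":[1.6,4.2,0],"roll":0},{"grip":-1,"xyz":[1.6,4.2,0],"roll":0},{"grip":-1,"xyz":[1.6,4.2,0],"roll":0},{"grip":-1,"xyz":[1.6,4.2,0],"roll":0},{"grip":-1,"xyz":[1.6,4.2,0],"roll":0},{"grip":-1,"xyz":[1.6,4.2,0],"roll":0},{"grip":-1,"xyz":[1.6,4.2,0],"roll":0},{"grip":-1,"xyz":[1.6,4.2,0],"roll":0},{"grip":-1,"xyz":[1.6,4.2,0],"roll":0},{"grip":-1,"xyz":[1.6,4.2,0],"roll":0},{"grip":-1,"xyz":[1.6,4.2,0],"roll":0},{"grip":-1,"xyz":[1.6,4.2,0],"roll":0},{"grip":-1,"xyz":[1.6,4.2,0],"roll":0},{"grip":-1,"xyz":[1.6,4.2,0],"roll":0},{"grip":-1,"xyz":[1.6,4.2,0],"roll":0},{"grip":-1,"xyz":[1.6,4.2,0],"roll":0},{"grip":-1,"xyz":[1.6,4.2,0],"roll":0},{"grip":-1,"xyz":[1.6,4.2,0],"roll":0},{"grip":-1,"xyz":[0,0,0],"roll":0}]'
cat >> h.py <<'E'
h0=np.array([.5497,.0898,.066]);e=np.array([np.cos(1.647),np.sin(1.647),0]);n=np.array([-e[1],e[0],0])
def st():
    s=arm.sense();p=s['eef_pos']
    print('t',s['time_s'].__round__(2),'pos',p.round(4),'hatch',((p-h0)@e).round(4),((p-h0)@n).round(4),'yaw',s['eef_rot'][2].round(4),'F',s['contact_force'].round(1),'M',s['ft_torque'].round(2),'w',round(float(s['grip_width']),3))
E
python3 -c "
from h import *;st()
print(proj('top',[[.3,-.22,0]]),onz('top',325,176,0),onz('top',364,140,0))"
```

```text
time_s: 0.9
eef_pos: [0.1832, 0.5971, 0.2387]
eef_rot: [3.14, 0.001, 0.07]
contact_force: [-0.1, -0.1, -0.3]
grip_width: 0.006
time_s: 2.9
eef_pos: [0.5499, -0.1811, 0.2391]
eef_rot: [3.138, -0.004, 0.071]
contact_force: [-0.6, -0.2, 0.6]
grip_width: 0.0
t 2.9 pos [ 0.5499 -0.1811  0.2391] hatch -0.2701 0.0204 yaw 0.0712 F [-0.6 -0.2  0.6] M [ 0.03 -0.02 -0.03] w 0.0
[[311.92103734 283.84656267]] [ 0.64379772 -0.26495981  0.        ] [ 0.76373785 -0.3941045   0.        ]
```

```bash
python3 -m pendant '[{"grip":-1,"xyz":[1,3,0],"roll":-0.005},{"grip":-1,"xyz":[1,3,0],"roll":0},{"grip":-1,"xyz":[0,0,4],"roll":0},{"grip":-1,"xyz":[0,0,4],"roll":0},{"grip":-1,"xyz":[0,0,4],"roll":0},{"grip":-1,"xyz":[0,0,4],"roll":0},{"grip":-1,"xyz":[0,0,3],"roll":0},{"grip":-1,"xyz":[0,0,1.3],"roll":0},{"grip":-1,"xyz":[0,0,0],"roll":0},{"grip":-1,"xyz":[0,0,0],"roll":0}]'
python3 -c "
from h import *;st()"
python3 -m pendant '[{"grip":-1,"xyz":[0,-1,0],"roll":0},{"grip":-1,"xyz":[0,-1,0],"roll":0},{"grip":-1,"xyz":[0,-1,0],"roll":0},{"grip":-1,"xyz":[0,-1,0],"roll":0},{"grip":-1,"xyz":[0,-1,0],"roll":0},{"grip":-1,"xyz":[0,-1,0],"roll":0},{"grip":-1,"xyz":[0,0,0],"roll":0}]'
python3 -c "
from h import *;st();shot('top','p1.png',(155,130,315,250),5)"
```

```text
time_s: 3.9
eef_pos: [0.5724, -0.2335, 0.0372]
eef_rot: [3.141, -0.001, 0.081]
contact_force: [-0.2, -0.3, 0.3]
grip_width: -0.0
t 3.9 pos [ 0.5724 -0.2335  0.0372] hatch -0.3241 0.002 yaw 0.0813 F [-0.2 -0.3  0.3] M [ 0.03 -0.    0.03] w -0.0
time_s: 4.6
eef_pos: [0.5664, -0.1714, 0.0363]
eef_rot: [-3.14, 0.001, 0.082]
contact_force: [-0.6, -0.6, 0.1]
grip_width: 0.0
t 4.6 pos [ 0.5664 -0.1714  0.0363] hatch -0.2617 0.0032 yaw 0.0819 F [-0.6 -0.6  0.1] M [-0.03 -0.03  0.02] w 0.0
```

View pics/p1.png

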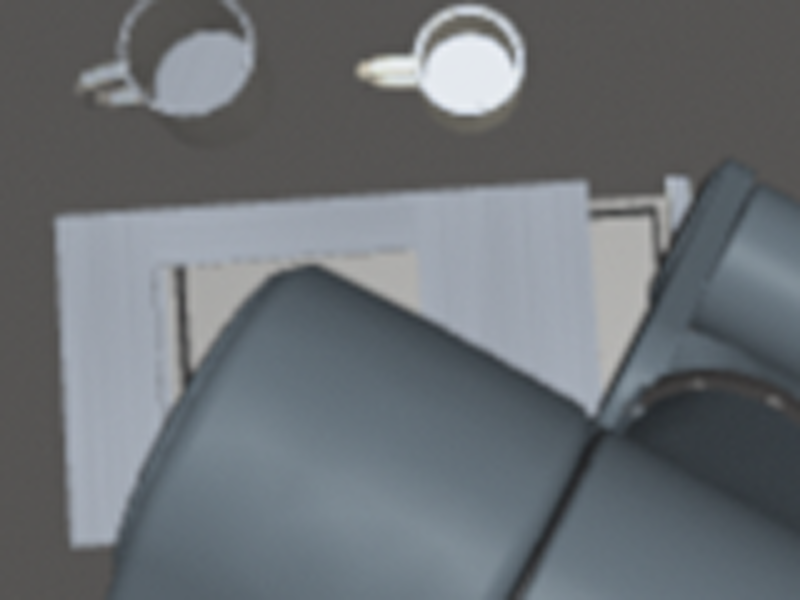

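The drawer front has moved about 33 mm in (its edge is now at about x=690 in the crop), so the finger face is 11 mm ahead of the TCP. Home should come at tool hatch-x ≈ −0.211.

```bash
python3 -m pendant '[{"grip":-1,"xyz":[0.1,-0.8,0],"roll":0.005},{"grip":-1,"xyz":[0.1,-0.8,0],"roll":0},{"grip":-1,"xyz":[0.1,-0.8,0],"roll":0},{"grip":-1,"xyz":[0,-0.8,0],"roll":0},{"grip":-1,"xyz":[0,-0.7,0],"roll":0},{"grip":-1,"xyz":[0,-0.5,0],"roll":0},{"grip":-1,"xyz":[0,-0.3,0],"roll":0}]'
python3 -c "
from h import *;st()"
python3 -m pendant '[{"grip":-1,"xyz":[0,-0.2,0],"roll":0},{"grip":-1,"xyz":[0,0,0],"roll":0}]'
python3 -c "
from h import *;st()"
```

```text
time_s: 5.35
eef_pos: [0.5662, -0.1257, 0.0362]
eef_rot: [-3.141, 0.0, 0.076]
contact_force: [-0.9, -3.3, -1.3]
grip_width: -0.0
t 5.35 pos [ 0.5662 -0.1257  0.0362] hatch -0.2161 -0.0001 yaw 0.0765 F [-0.9 -3.3 -1.3] M [-0.51  0.22  0.05] w -0.0
time_s: 5.55
eef_pos: [0.5663, -0.1238, 0.0364]
eef_rot: [-3.141, -0.0, 0.075]
contact_force: [0.1, 0.0, -0.2]
grip_width: 0.003
t 5.55 pos [ 0.5663 -0.1238  0.0364] hatch -0.2143 -0.0002 yaw 0.0755 F [ 0.1  0.  -0.2] M [-0.    0.04  0.09] w 0.003
```

```bash
for i in 1; do python3 -m pendant '[{"grip":-1,"xyz":[0,-0.2,0],"roll":0}]'; python3 -c "
from h import *;st()"
python3 -m pendant '[{"grip":-1,"xyz":[0,-0.2,0],"roll":0}]'; python3 -c "
from h import *;st()"
python3 -m pendant '[{"grip":-1,"xyz":[0,-0.1,0],"roll":0},{"grip":-1,"xyz":[0,0,0],"roll":0}]'; python3 -c "
from h import *;st()"; done
```

```text
time_s: 5.65
eef_pos: [0.5663, -0.1227, 0.0364]
eef_rot: [3.141, -0.001, 0.076]
contact_force: [-0.7, -2.9, -1.6]
grip_width: -0.001
t 5.65 pos [ 0.5663 -0.1227  0.0364] hatch -0.2132 -0.0004 yaw 0.0759 F [-0.7 -2.9 -1.6] M [-0.48  0.1   0.  ] w -0.001
time_s: 5.75
eef_pos: [0.5662, -0.1212, 0.0365]
eef_rot: [3.14, -0.001, 0.076]
contact_force: [-2.1, -8.9, -3.4]
grip_width: -0.0
t 5.75 pos [ 0.5662 -0.1212  0.0365] hatch -0.2117 -0.0004 yaw 0.0764 F [-2.1 -8.9 -3.4] M [-1.5   0.4   0.01] w -0.0
time_s: 5.95
eef_pos: [0.5662, -0.1213, 0.0365]
eef_rot: [3.139, -0.001, 0.077]
contact_force: [-1.3, -7.8, -1.0]
grip_width: -0.002
t 5.95 pos [ 0.5662 -0.1213  0.0365] hatch -0.2117 -0.0004 yaw 0.0768 F [-1.3 -7.8 -1. ] M [-1.17  0.22  0.04] w -0.002
```

Force rises to 8–9 N with no motion, at −0.2117, so the drawer is on its stop. I hold it a little, back off, rise and look.

```bash
python3 -m pendant '[{"grip":-1,"xyz":[0,-0.1,0],"roll":0},{"grip":-1,"xyz":[0,0,0],"roll":0},{"grip":-1,"xyz":[0,0,0],"roll":0}]'; python3 -c "
from h import *;st()"
python3 -m pendant '[{"grip":-1,"xyz":[0,1,0],"roll":0},{"grip":-1,"xyz":[0,3,0],"roll":0},{"grip":-1,"xyz":[0,3,-2],"roll":0},{"grip":-1,"xyz":[0,4,-4],"roll":0},{"grip":-1,"xyz":[0,4,-4],"roll":0},{"grip":-1,"xyz":[0,4,-4],"roll":0},{"grip":0.2,"xyz":[0,4,-2],"roll":0},{"grip":0.2,"xyz":[0,0,0],"roll":0}]'
python3 -c "
from h import *;st();shot('top','p2.png',(155,130,315,250),5);shot('scene','p3.png',(170,150,350,285),4)"
```

```text
time_s: 6.25
eef_pos: [0.5663, -0.1213, 0.0365]
eef_rot: [3.138, -0.001, 0.077]
contact_force: [-2.3, -10.4, -1.7]
grip_width: -0.003
t 6.25 pos [ 0.5663 -0.1213  0.0365] hatch -0.2117 -0.0004 yaw 0.0769 F [ -2.3 -10.4  -1.7] M [-1.65  0.32  0.08] w -0.003
time_s: 7.05
eef_pos: [0.5848, -0.3411, 0.1874]
eef_rot: [3.132, -0.01, 0.071]
contact_force: [0.1, 0.0, 0.7]
grip_width: 0.333
t 7.05 pos [ 0.5848 -0.3411  0.1874] hatch -0.4323 -0.0022 yaw 0.0714 F [0.1 0.  0.7] M [-0.01  0.02  0.02] w 0.333
```

View pics/p2.png

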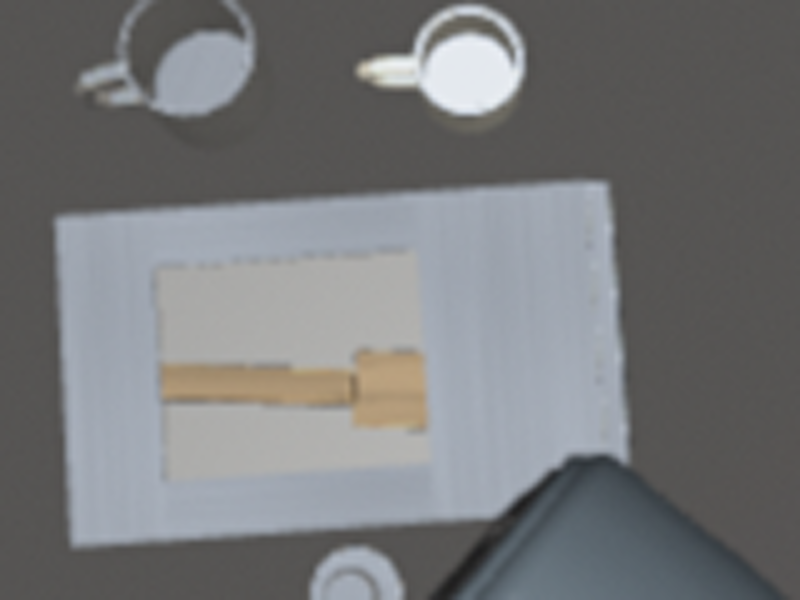

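The drawer is home. The handle shows in the hatch from (163,382) to the blade shoulder at (353,388), and its end is hidden under the back plate, as predicted.

Run:
```python
from h import *
def w(X,Y,z): return onz('top',155+(X+.5)/5-.5,130+(Y+.5)/5-.5,z)
for nm,p in dict(sh=w(351,387,.036),shA=w(350,371,.036),shB=w(350,403,.036),hA=w(165,364,.036),hB=w(165,400,.036)).items():
    print(nm,p.round(4),((p-h0)@e).round(4),((p-h0)@n).round(4))
```

```text
sh [0.5386 0.0552 0.036 ] -0.0337 0.0137
shA [0.5486 0.056  0.036 ] -0.0337 0.0037
shB [0.5286 0.0557 0.036 ] -0.0324 0.0236
hA [0.5521 0.1709 0.036 ] 0.0807 -0.0086
hB [0.5297 0.1704 0.036 ] 0.0819 0.0138
```

```bash
python3 -m pendant '[{"grip":0.2,"xyz":[0,-3,0],"roll":0},{"grip":0.2,"xyz":[0,-4,0],"roll":0},{"grip":0.2,"xyz":[0,-4,0],"roll":0},{"grip":0.2,"xyz":[0,-4,0],"roll":0},{"grip":0.2,"xyz":[0,-4,0],"roll":0},{"grip":0.2,"xyz":[0,-4,0],"roll":0},{"grip":0.2,"xyz":[0,-4,0],"roll":0},{"grip":0.2,"xyz":[0,-4,0],"roll":0},{"grip":0.2,"xyz":[0,-4,0],"roll":0},{"grip":0.2,"xyz":[0,-4,0],"roll":0},{"grip":0.2,"xyz":[-0.4,-4,0],"roll":0},{"grip":0.2,"xyz":[-0.4,-3,0],"roll":0},{"grip":0.2,"xyz":[0,0,0],"roll":0.097},{"grip":0.2,"xyz":[0,0,0],"roll":0},{"grip":0.2,"xyz":[0,0,0],"roll":0}]'
python3 -c "
from h import *;st()
print(proj('top',[h0+.05*e+.0056*n,h0+.08*e]))"
```

```text
time_s: 8.65
eef_pos: [0.5378, 0.1249, 0.1816]
eef_rot: [-3.141, 0.002, -0.018]
contact_force: [0.9, -0.5, 0.3]
grip_width: 0.6
t 8.65 pos [0.5378 0.1249 0.1816] hatch 0.0359 0.0092 yaw -0.018 F [ 0.9 -0.5  0.3] M [0.02 0.01 0.  ] w 0.6
[[196.25434991 205.59448682]
 [186.2313491  204.43728357]]
```

```bash
python3 -m pendant '[{"grip":0.2,"xyz":[0.2,-1.4,0],"roll":0.003},{"grip":0.2,"xyz":[0,0,3],"roll":0},{"grip":0.2,"xyz":[0,0,3],"roll":0},{"grip":0.2,"xyz":[0,0,3],"roll":0},{"grip":0.2,"xyz":[0,0,1],"roll":0},{"grip":0.2,"xyz":[0,0,0],"roll":0},{"grip":0.2,"xyz":[0,0,0],"roll":0}]'
python3 -c "
from h import *;st()"
python3 -m pendant '[{"grip":0.2,"xyz":[0,0,2],"roll":0},{"grip":0.2,"xyz":[0,0,2],"roll":0},{"grip":0.2,"xyz":[0,0,1],"roll":0},{"grip":0.2,"xyz":[0,0,0.5],"roll":0},{"grip":0.2,"xyz":[0,0,0],"roll":0}]'
python3 -c "
from h import *;st()
shot('scene','p4.png',(190,160,340,272),5)"
```

```text
time_s: 9.35
eef_pos: [0.5422, 0.1382, 0.0831]
eef_rot: [-3.141, -0.001, -0.024]
contact_force: [0.6, -0.0, 0.5]
grip_width: 0.6
t 9.35 pos [0.5422 0.1382 0.0831] hatch 0.0488 0.0038 yaw -0.0242 F [ 0.6 -0.   0.5] M [ 0.   -0.01  0.04] w 0.6
time_s: 9.85
eef_pos: [0.5418, 0.1381, 0.0277]
eef_rot: [-3.142, -0.001, -0.024]
contact_force: [-0.3, 1.2, 0.8]
grip_width: 0.6
t 9.85 pos [0.5418 0.1381 0.0277] hatch 0.0487 0.0042 yaw -0.0241 F [-0.3  1.2  0.8] M [-0.01  0.02 -0.01] w 0.6
```

View pics/p4.png

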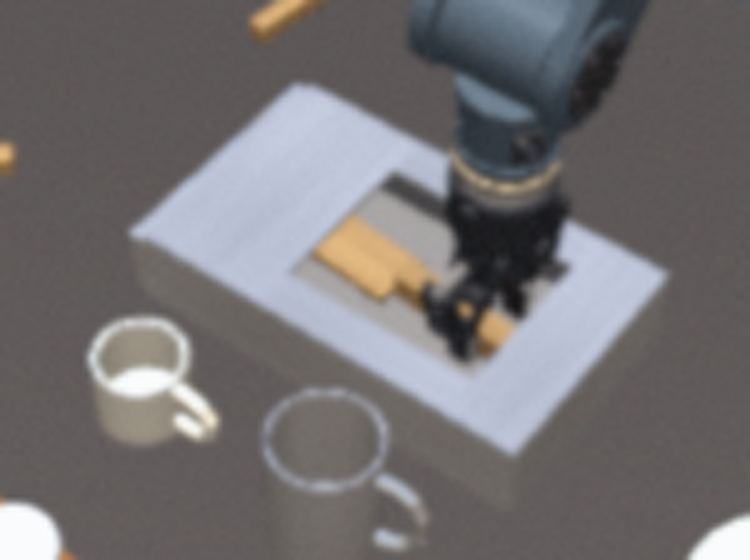

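The fingers straddle the handle at about (480,315), just inside the hatch's back edge. I go down the last 5 mm and close gently at 20 N.

```bash
python3 -m pendant '[{"grip":0.2,"xyz":[0,0,0.5],"roll":0},{"grip":0.2,"xyz":[0,0,0],"roll":0},{"grip":-0.3,"xyz":[0,0,0],"roll":0},{"grip":-0.6,"xyz":[0,0,0],"roll":0},{"grip":-1,"xyz":[0,0,0],"roll":0},{"grip":-1,"xyz":[0,0,0],"roll":0},{"grip":-1,"xyz":[0,0,0],"roll":0}]' 20
python3 -c "
from h import *;st()"
python3 -m pendant '[{"grip":-1,"xyz":[0,0,-0.4],"roll":0},{"grip":-1,"xyz":[0,0,0],"roll":0}]'
python3 -c "
from h import *;st()"
```

```text
time_s: 10.6
eef_pos: [0.5416, 0.1381, 0.0226]
eef_rot: [-3.142, -0.001, -0.024]
contact_force: [0.6, -0.5, 3.4]
grip_width: 0.26
t 10.6 pos [0.5416 0.1381 0.0226] hatch 0.0488 0.0044 yaw -0.024 F [ 0.6 -0.5  3.4] M [-0.01  0.03  0.03] w 0.26
time_s: 10.8
eef_pos: [0.5415, 0.1381, 0.0266]
eef_rot: [-3.142, -0.0, -0.024]
contact_force: [0.0, -0.4, -1.8]
grip_width: 0.253
t 10.8 pos [0.5415 0.1381 0.0266] hatch 0.0488 0.0045 yaw -0.0241 F [ 0.  -0.4 -1.8] M [ 0.05 -0.04 -0.04] w 0.253
```

Gripped: the width is about 21.5 mm against the 22 mm handle. Now I shift 30 mm toward the drawer front so that the handle end clears the back plate.

```bash
python3 -m pendant '[{"grip":-1,"xyz":[0.05,0.5,0],"roll":0},{"grip":-1,"xyz":[0.05,0.5,0],"roll":0},{"grip":-1,"xyz":[0.05,0.5,0],"roll":0},{"grip":-1,"xyz":[0.05,0.5,0],"roll":0},{"grip":-1,"xyz":[0.05,0.5,0],"roll":0},{"grip":-1,"xyz":[0.05,0.5,0],"roll":0},{"grip":-1,"xyz":[0,0,0],"roll":0}]' 
python3 -c "
from h import *;st()"
python3 -m pendant '[{"grip":-1,"xyz":[0,0,-0.5],"roll":0},{"grip":-1,"xyz":[0,0,-0.5],"roll":0},{"grip":-1,"xyz":[0,0,-0.5],"roll":0},{"grip":-1,"xyz":[0,0,-0.5],"roll":0},{"grip":-1,"xyz":[0,0,0],"roll":0}]'
python3 -c "
from h import *;st();shot('scene','p5.png',(190,160,340,272),5)"
```

```text
time_s: 11.5
eef_pos: [0.5438, 0.1072, 0.0264]
eef_rot: [3.142, -0.0, -0.025]
contact_force: [-0.2, 0.0, -1.2]
grip_width: 0.254
t 11.5 pos [0.5438 0.1072 0.0264] hatch 0.0178 0.0045 yaw -0.025 F [-0.2  0.  -1.2] M [ 0.05 -0.02 -0.  ] w 0.254
time_s: 12.0
eef_pos: [0.5443, 0.1082, 0.0474]
eef_rot: [-3.142, -0.002, -0.024]
contact_force: [-0.2, 0.4, -1.4]
grip_width: 0.252
t 12.0 pos [0.5443 0.1082 0.0474] hatch 0.0188 0.004 yaw -0.0236 F [-0.2  0.4 -1.4] M [ 0.04  0.01 -0.02] w 0.252
```

View pics/p5.png

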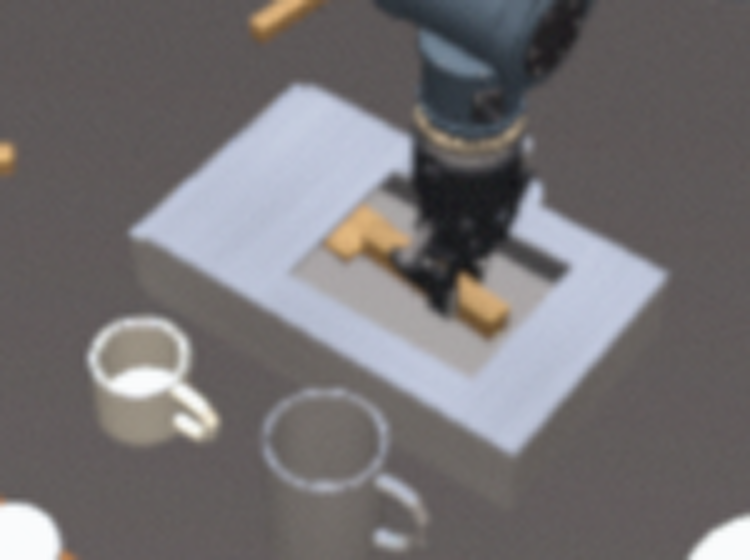

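The handle end (485,320) is now clear of the hatch's back edge and the paddle hangs nearly level in the grip. I keep rising slowly so the front hatch edge holds the blade down and tilts it, and watch the force.

```bash
python3 -m pendant '[{"grip":-1,"xyz":[0,0,-0.5],"roll":0},{"grip":-1,"xyz":[0,0,-0.5],"roll":0},{"grip":-1,"xyz":[0,0,-0.4],"roll":0},{"grip":-1,"xyz":[0,0,-0.2],"roll":0},{"grip":-1,"xyz":[0,0,0],"roll":0}]'
python3 -c "
from h import *;st()"
python3 -m pendant '[{"grip":-1,"xyz":[0,0,-0.2],"roll":0},{"grip":-1,"xyz":[0,0,-0.2],"roll":0},{"grip":-1,"xyz":[0,0,0],"roll":0}]'
python3 -c "
from h import *;st()"
python3 -m pendant '[{"grip":-1,"xyz":[0,0,-0.2],"roll":0},{"grip":-1,"xyz":[0,0,-0.2],"roll":0},{"grip":-1,"xyz":[0,0,0],"roll":0}]'
python3 -c "
from h import *;st()"
```

```text
time_s: 12.55
eef_pos: [0.544, 0.108, 0.0628]
eef_rot: [-3.142, -0.001, -0.024]
contact_force: [0.2, -0.6, -1.0]
grip_width: 0.248
t 12.55 pos [0.544  0.108  0.0628] hatch 0.0186 0.0043 yaw -0.0241 F [ 0.2 -0.6 -1. ] M [ 0.05 -0.01  0.03] w 0.248
time_s: 12.85
eef_pos: [0.5435, 0.108, 0.0664]
eef_rot: [-3.142, 0.0, -0.024]
contact_force: [0.7, -0.8, -1.9]
grip_width: 0.255
t 12.85 pos [0.5435 0.108  0.0664] hatch 0.0186 0.0048 yaw -0.0241 F [ 0.7 -0.8 -1.9] M [ 0.09 -0.05  0.04] w 0.255
time_s: 13.15
eef_pos: [0.5436, 0.108, 0.0705]
eef_rot: [-3.142, 0.0, -0.024]
contact_force: [0.0, -0.5, -1.9]
grip_width: 0.255
t 13.15 pos [0.5436 0.108  0.0705] hatch 0.0186 0.0047 yaw -0.0242 F [ 0.  -0.5 -1.9] M [ 0.11  0.02 -0.01] w 0.255
```

Contact began near 0.065 as computed, with only about 1 N extra, so it is pivoting. I carry on.

```bash
python3 -m pendant '[{"grip":-1,"xyz":[0,0,-0.3],"roll":0},{"grip":-1,"xyz":[0,0,-0.3],"roll":0},{"grip":-1,"xyz":[0,0,-0.3],"roll":0},{"grip":-1,"xyz":[0,0,0],"roll":0}]'
python3 -c "
from h import *;st()"
python3 -m pendant '[{"grip":-1,"xyz":[0,0,-0.3],"roll":0},{"grip":-1,"xyz":[0,0,-0.3],"roll":0},{"grip":-1,"xyz":[0,0,-0.3],"roll":0},{"grip":-1,"xyz":[0,0,0],"roll":0}]'
python3 -c "
from h import *;st();shot('scene','p6.png',(190,160,340,272),5)"
```

```text
time_s: 13.55
eef_pos: [0.5438, 0.1081, 0.0799]
eef_rot: [-3.141, -0.0, -0.024]
contact_force: [-0.5, -0.0, -2.1]
grip_width: 0.254
t 13.55 pos [0.5438 0.1081 0.0799] hatch 0.0187 0.0045 yaw -0.0242 F [-0.5 -0.  -2.1] M [ 0.17  0.09 -0.07] w 0.254
time_s: 13.95
eef_pos: [0.5438, 0.1081, 0.0888]
eef_rot: [-3.141, -0.0, -0.024]
contact_force: [-0.5, -0.2, -0.9]
grip_width: 0.253
t 13.95 pos [0.5438 0.1081 0.0888] hatch 0.0187 0.0045 yaw -0.0242 F [-0.5 -0.2 -0.9] M [ 0.15 -0.   -0.03] w 0.253
```

View pics/p6.png

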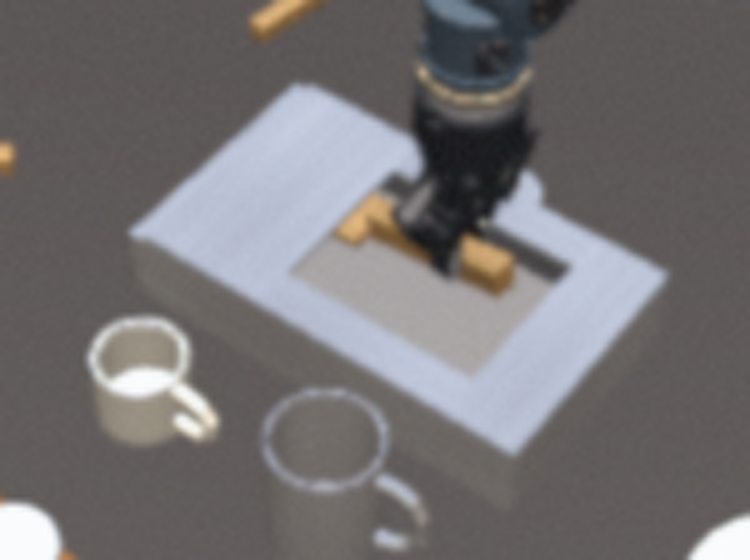

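The handle end is up out of the hatch at about (495,270), with roughly 14° of tilt and the blade under the front edge. I go up to about 22°, then draw it out along its axis.

```bash
python3 -m pendant '[{"grip":-1,"xyz":[0,0,-0.3],"roll":0},{"grip":-1,"xyz":[0,0,-0.3],"roll":0},{"grip":-1,"xyz":[0,0,-0.3],"roll":0},{"grip":-1,"xyz":[0,0,-0.3],"roll":0},{"grip":-1,"xyz":[0,0,0],"roll":0}]'
python3 -c "
from h import *;st()"
python3 -m pendant '[{"grip":-1,"xyz":[0,-0.5,-0.2],"roll":0},{"grip":-1,"xyz":[0,-0.5,-0.2],"roll":0},{"grip":-1,"xyz":[0,-0.5,-0.2],"roll":0},{"grip":-1,"xyz":[0,-0.5,-0.2],"roll":0},{"grip":-1,"xyz":[0,-0.5,-0.2],"roll":0},{"grip":-1,"xyz":[0,-0.5,-0.2],"roll":0},{"grip":-1,"xyz":[0,0,0],"roll":0}]'
python3 -c "
from h import *;st();shot('scene','p7.png',(190,160,340,272),5)"
```

```text
time_s: 14.5
eef_pos: [0.5438, 0.1081, 0.1009]
eef_rot: [-3.141, -0.001, -0.024]
contact_force: [-0.6, 0.1, -1.3]
grip_width: 0.253
t 14.5 pos [0.5438 0.1081 0.1009] hatch 0.0187 0.0045 yaw -0.0242 F [-0.6  0.1 -1.3] M [0.18 0.11 0.02] w 0.253
time_s: 15.2
eef_pos: [0.5445, 0.1389, 0.1127]
eef_rot: [-3.141, -0.001, -0.023]
contact_force: [-1.4, 1.1, -1.3]
grip_width: 0.252
t 15.2 pos [0.5445 0.1389 0.1127] hatch 0.0494 0.0014 yaw -0.0234 F [-1.4  1.1 -1.3] M [ 0.35  0.03 -0.01] w 0.252
```

View pics/p7.png

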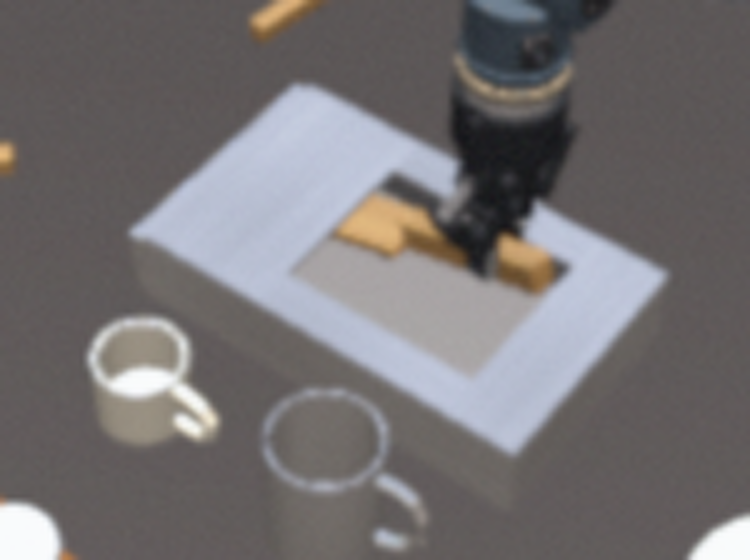

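It is sliding out cleanly, with the blade lit at (370,220) and forces of 1–2 N. I continue along the same line.

```bash
python3 -m pendant '[{"grip":-1,"xyz":[0,-0.5,-0.2],"roll":0},{"grip":-1,"xyz":[0,-0.5,-0.2],"roll":0},{"grip":-1,"xyz":[0,-0.5,-0.2],"roll":0},{"grip":-1,"xyz":[0,-0.5,-0.2],"roll":0},{"grip":-1,"xyz":[0,-0.5,-0.2],"roll":0},{"grip":-1,"xyz":[0,-0.5,-0.2],"roll":0},{"grip":-1,"xyz":[0,0,0],"roll":0}]'
python3 -c "
from h import *;st()"
python3 -m pendant '[{"grip":-1,"xyz":[0,-0.5,-0.2],"roll":0},{"grip":-1,"xyz":[0,-0.5,-0.2],"roll":0},{"grip":-1,"xyz":[0,-0.5,-0.2],"roll":0},{"grip":-1,"xyz":[0,-0.5,-0.2],"roll":0},{"grip":-1,"xyz":[0,-0.5,-0.2],"roll":0},{"grip":-1,"xyz":[0,-0.5,-0.2],"roll":0},{"grip":-1,"xyz":[0,-0.5,-0.2],"roll":0},{"grip":-1,"xyz":[0,-0.5,-0.2],"roll":0},{"grip":-1,"xyz":[0,0,0],"roll":0}]'
python3 -c "
from h import *;st();shot('scene','p8.png',(190,160,340,272),5)"
```

```text
time_s: 15.95
eef_pos: [0.5453, 0.1689, 0.1248]
eef_rot: [-3.141, -0.001, -0.023]
contact_force: [-0.7, -0.1, -1.7]
grip_width: 0.254
t 15.95 pos [0.5453 0.1689 0.1248] hatch 0.0792 -0.0016 yaw -0.0234 F [-0.7 -0.1 -1.7] M [0.28 0.07 0.03] w 0.254
time_s: 16.85
eef_pos: [0.5463, 0.2087, 0.1407]
eef_rot: [-3.141, -0.001, -0.023]
contact_force: [-0.2, 0.3, -0.2]
grip_width: 0.251
t 16.85 pos [0.5463 0.2087 0.1407] hatch 0.1188 -0.0057 yaw -0.0231 F [-0.2  0.3 -0.2] M [ 0.1  -0.03 -0.02] w 0.251
```

View pics/p8.png

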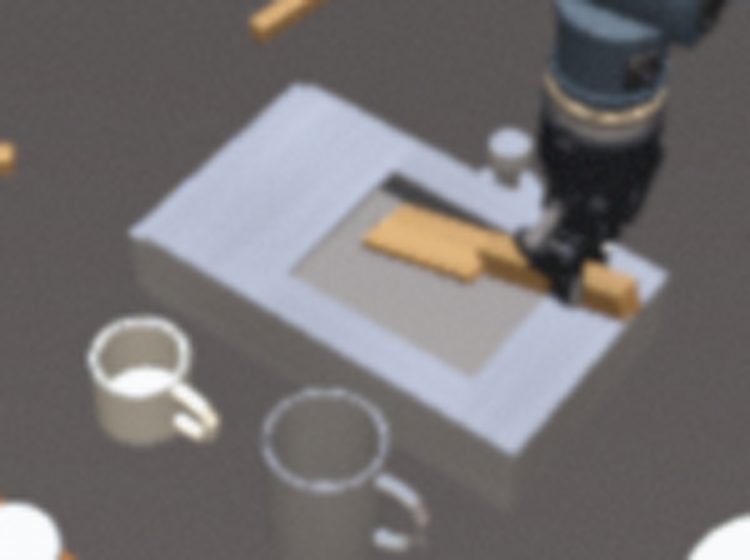

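The whole blade is now inside the hatch opening (tip at about (385,240)), free of the front edge. I firm up the grip and lift straight up.

```bash
python3 -m pendant '[{"grip":-1,"xyz":[0,0,0],"roll":0},{"grip":-1,"xyz":[0,0,0],"roll":0},{"grip":-1,"xyz":[0,0,-0.5],"roll":0},{"grip":-1,"xyz":[0,0,-1],"roll":0},{"grip":-1,"xyz":[0,0,-1],"roll":0},{"grip":-1,"xyz":[0,0,-1.5],"roll":0},{"grip":-1,"xyz":[0,0,-1.5],"roll":0},{"grip":-1,"xyz":[0,0,-1.5],"roll":0},{"grip":-1,"xyz":[0,0,-1.5],"roll":0},{"grip":-1,"xyz":[0,0,-1.5],"roll":0},{"grip":-1,"xyz":[0,0,-1.5],"roll":0},{"grip":-1,"xyz":[0,0,-1.5],"roll":0},{"grip":-1,"xyz":[0,0,-1],"roll":0},{"grip":-1,"xyz":[0,0,-0.5],"roll":0},{"grip":-1,"xyz":[0,0,0],"roll":0},{"grip":-1,"xyz":[0,0,0],"roll":0},{"grip":-1,"xyz":[0,0,0],"roll":0},{"grip":-1,"xyz":[0,0,0],"roll":0}]' 60
python3 -c "
from h import *;st();shot('scene','p9.png',(130,90,380,277),3);shot('top','p10.png',(90,60,330,240),3.3)"
```

```text
time_s: 18.7
eef_pos: [0.5457, 0.2079, 0.2846]
eef_rot: [3.141, 0.002, -0.024]
contact_force: [0.2, -0.4, -0.6]
grip_width: 0.24
t 18.7 pos [0.5457 0.2079 0.2846] hatch 0.1181 -0.005 yaw -0.024 F [ 0.2 -0.4 -0.6] M [0.01 0.03 0.  ] w 0.24
```

View pics/p9.png

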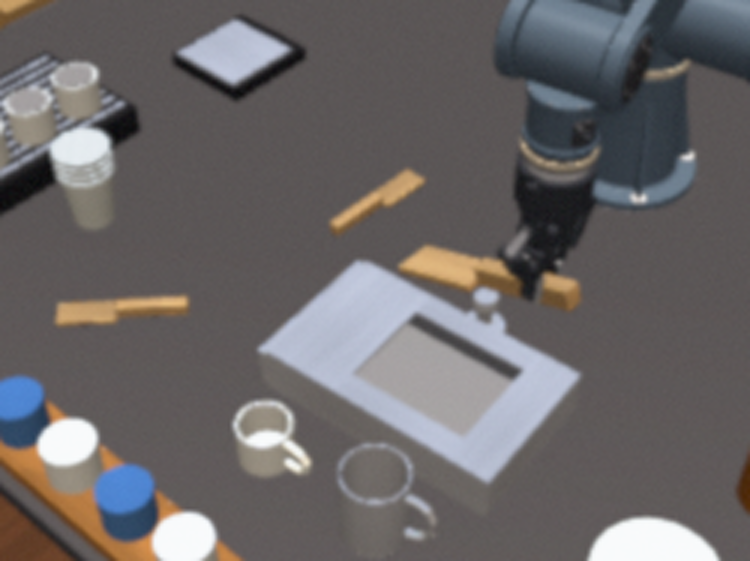

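View pics/p10.png

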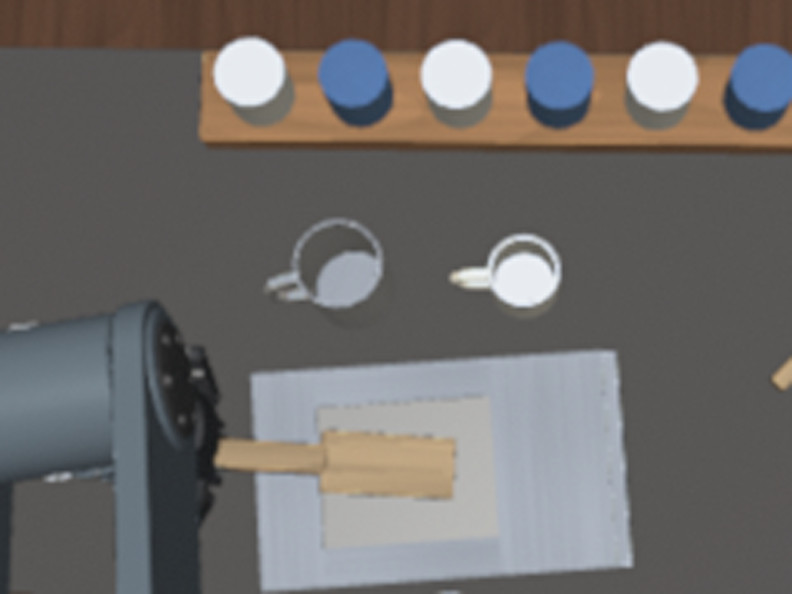

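The paddle is out above the case. In the scene crop its tip face is at about (413,257), in the top crop at about (453,468). The case and drawer edges are unchanged and the bystanders stand where they were. I triangulate the tip to check its height and the drawer edge.

Run:
```python
from h import *
P=[]
for c in('scene','top'):
    K,r,t=cal(c);P.append(K@np.c_[cv2.Rodrigues(r)[0],t.reshape(3,1)])
def tri(s,t):
    X=cv2.triangulatePoints(P[0],P[1],np.array(s,float).reshape(2,1),np.array(t,float).reshape(2,1)).ravel();X=X[:3]/X[3]
    print(X.round(3),(proj('top',[X])-t).round(1),(proj('scene',[X])-s).round(1))
tri((130+413/3,90+257/3),(90+453/3.3,60+468/3.3))
for X,Y in((615,351),(632,566)):
    p=onz('top',90+X/3.3,60+Y/3.3,.06);print('drawer edge hatch x',((p-h0)@e).round(4))
a=cv2.imread('pics/top0.png').astype(int);b=cv2.imread('pics/raw_p10.png').astype(int)
for nm,(x0,y0,x1,y1) in dict(pitcher=(170,122,208,158),cup=(225,128,264,158),saucers=(72,155,132,208),jar=(66,236,102,268),pcups=(394,168,432,202)).items():
    print(nm,np.abs(a-b)[y0:y1,x0:x1].mean().round(1))
st()
```

```text
[0.54  0.037 0.213] [[-0.5  0.4]] [[-0.4 -0. ]]
drawer edge hatch x -0.2014
drawer edge hatch x -0.202
pitcher 4.5
cup 4.6
saucers 77.9
jar 42.1
pcups 5.9
t 18.8 pos [0.5459 0.2079 0.2848] hatch 0.1181 -0.0052 yaw -0.024 F [-0.6 -0.2 -1. ] M [0.02 0.01 0.05] w 0.245
```

Run:
```python
from h import *
a=cv2.imread('pics/scene0.png').astype(int);b=cv2.imread('pics/raw_p9.png').astype(int)
for nm,(x0,y0,x1,y1) in dict(saucers=(322,262,374,310),jar=(376,228,404,264),tamper=(284,184,300,200)).items():
    print(nm,np.abs(a-b)[y0:y1,x0:x1].mean().round(1))
print(arm.hand_in())
```

```text
saucers 0.5
jar 1.4
tamper 5.5
the job is handed in; nothing more can be done
None
```

The job is handed in at about 19 s on the robot's clock, and my last checks found no failure. The hand-in gives no verdict.

**What I did:**
- I pushed the drawer to its stop with shut fingers, which read about 10 N with no further motion.
- I gripped the handle through the hatch at 20 N and shifted the paddle 3 cm toward the drawer front.
- I raised it so the hatch's front edge tilted it handle end first, since the tool itself cannot be tilted by command. I then drew it out along its own axis, with about 2 N at most at the wrist at the points I checked.
- I lifted it straight up with the grip at 60 N.

**Last checks:**
- **Paddle height:** the blade tip triangulates to 0.213 m. The handle end I judged only from the picture: it is held at about 0.28 m and tilted up, so it is the higher end.
- **Grip and stillness:** the jaws stand about 21 mm apart on the 22 mm handle. The TCP did not move in the final readings.
- **Drawer:** its front reads about −0.202 m from the hatch centre against −0.200 m when home, which is within the measuring error.
- **Bystanders:** pitcher, cup, paper cups, saucers, jar and tamper look unmoved. In the top view the saucers and jar showed large differences because I took the arm to be covering them. The scene view shows both unchanged. The tamper's image differs slightly more than theirs there, but it is still in place.

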